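Pour the wood plugs into the box and shut it

TASK

Take the metal pouring cup by its wooden handle and tip all six wooden plugs out of it into the open walnut box. Set the empty cup back on the table, standing upright and clear of the box, then push the box's lid fully shut; leave the loose offcut and the block plane where they lie.

Things in the scene. Friction and masses are not known exactly. Their poses are not given: they have to be found in the camera images.
- cup_handle (a point): middle of the wooden handle of the pouring cup (loose scoop of bare sheet metal, 0.16 kg). z up when the cup stands, x along the handle away from the cup. The handle is 92 long (x -46 to +46), 22 wide (y), 24 high; this point is 40 above the cup's underside. The cup's body lies at x -108 to -50, y -40 to +40, with walls 54 high, 3 thick; the pouring lip is at its -x side
- cup_lip (a point): middle of the pouring edge of the cup's lip (axes as cup_handle): 153 from cup_handle in -x and 5 below it. From the floor's front edge the lip slopes up 35 degrees to here over 55 mm, 74 wide between its cheeks (80 outside), which stand 26 above it. Tipped 90 degrees, the lip slopes down 55 degrees and the plugs slide out
- plug0_center (a point): centre of one of six identical pale wooden plugs, cylinders 22 in diameter and 20 high, 12 g, all lying in the cup at the start (z is the cylinder's axis)
- plug1_center (a point): centre of one of six identical pale wooden plugs, cylinders 22 in diameter and 20 high, 12 g, all lying in the cup at the start (z is the cylinder's axis)
- plug2_center (a point): centre of one of six identical pale wooden plugs, cylinders 22 in diameter and 20 high, 12 g, all lying in the cup at the start (z is the cylinder's axis)
- plug3_center (a point): centre of one of six identical pale wooden plugs, cylinders 22 in diameter and 20 high, 12 g, all lying in the cup at the start (z is the cylinder's axis)
- plug4_center (a point): centre of one of six identical pale wooden plugs, cylinders 22 in diameter and 20 high, 12 g, all lying in the cup at the start (z is the cylinder's axis)
- plug5_center (a point): centre of one of six identical pale wooden plugs, cylinders 22 in diameter and 20 high, 12 g, all lying in the cup at the start (z is the cylinder's axis)
- box_mouth (a point): centre of the rim opening of the dark walnut box, fixed to the table, a few screws on its floor (not the shut twin at the back left). Axes: +x towards the lid's hinge (its right-hand side, roughly world -y), y along the box, z up. Opening 48 (x) by 136 (y), 52 above the table; inner floor 47 below the rim; walls 7 thick, so outside 62 by 150
- box_lid (a joint): the box's hinged lid: 0 = shut, 1.83 = fully open, leaning back past the upright, to the right (-y). Its hinge line runs along y of box_mouth, 34 from it in +x, 53 above the table. It is a flat board 62 by 150, 9 thick; its hinge is stiff (0.04 N m): it stays wherever it is left and must be pushed all the way down; its outer face is then 62 above the table
- lid_edge (a point): middle of the lid's free edge, half-way through its thickness, 65 from the hinge line. With the lid shut the axes are as box_mouth's; its +z side is the outer face, which faces right (-y) when the lid stands open
- offcut: loose pale wood offcut, 90 by 45, 35 high, lying between the cup and the box; a bystander. Origin: centre of its underside; its long side is y
- plane: loose block plane 171 long, 48 wide, 54 high, lying behind the work; a bystander. Origin: centre of its underside, long side y
There are look-alikes about, which are no part of the job. Leave any orange look-alike of the part that bears box_mouth alone. Leave any green look-alike of the part that bears plug1_center alone.

How it is judged:
On the way, in this order (a step that is already met when the one before it is completed fails the run):
1. all six plugs lie in the box, the lid still open (x of plug0_center in the frame of box_mouth between -0.026 and 0.026 m and y of plug0_center in the frame of box_mouth between -0.07 and 0.07 m and z of plug0_center in the frame of box_mouth between -0.05 and 0 m and x of plug1_center in the frame of box_mouth between -0.026 and 0.026 m and y of plug1_center in the frame of box_mouth between -0.07 and 0.07 m and z of plug1_center in the frame of box_mouth between -0.05 and 0 m and x of plug2_center in the frame of box_mouth between -0.026 and 0.026 m and y of plug2_center in the frame of box_mouth between -0.07 and 0.07 m and z of plug2_center in the frame of box_mouth between -0.05 and 0 m and x of plug3_center in the frame of box_mouth between -0.026 and 0.026 m and y of plug3_center in the frame of box_mouth between -0.07 and 0.07 m and z of plug3_center in the frame of box_mouth between -0.05 and 0 m and x of plug4_center in the frame of box_mouth between -0.026 and 0.026 m and y of plug4_center in the frame of box_mouth between -0.07 and 0.07 m and z of plug4_center in the frame of box_mouth between -0.05 and 0 m and x of plug5_center in the frame of box_mouth between -0.026 and 0.026 m and y of plug5_center in the frame of box_mouth between -0.07 and 0.07 m and z of plug5_center in the frame of box_mouth between -0.05 and 0 m and value of joint box_lid above 1 rad), for 0.2 s.
2. the cup stands upright on the table, let go, the lid still open (angle between cup_handle's own z axis and vertical below 0.1 rad and height (world z) of cup_handle between 0.03 and 0.05 m and contact force between the fingers and cup below 0.05 N and value of joint box_lid above 1 rad), for 0.2 s.
3. the lid is fully shut (value of joint box_lid below 0.06 rad), for 0.2 s.
At the end, for the whole second after the job is handed in: all six plugs lie inside the box below its rim, the lid is shut to within 0.06 rad, and the cup stands at rest and released on the table, upright within 0.1 rad, its handle at least 90 mm from the middle of the box (x of plug0_center in the frame of box_mouth between -0.026 and 0.026 m and y of plug0_center in the frame of box_mouth between -0.07 and 0.07 m and z of plug0_center in the frame of box_mouth between -0.05 and 0 m and x of plug1_center in the frame of box_mouth between -0.026 and 0.026 m and y of plug1_center in the frame of box_mouth between -0.07 and 0.07 m and z of plug1_center in the frame of box_mouth between -0.05 and 0 m and x of plug2_center in the frame of box_mouth between -0.026 and 0.026 m and y of plug2_center in the frame of box_mouth between -0.07 and 0.07 m and z of plug2_center in the frame of box_mouth between -0.05 and 0 m and x of plug3_center in the frame of box_mouth between -0.026 and 0.026 m and y of plug3_center in the frame of box_mouth between -0.07 and 0.07 m and z of plug3_center in the frame of box_mouth between -0.05 and 0 m and x of plug4_center in the frame of box_mouth between -0.026 and 0.026 m and y of plug4_center in the frame of box_mouth between -0.07 and 0.07 m and z of plug4_center in the frame of box_mouth between -0.05 and 0 m and x of plug5_center in the frame of box_mouth between -0.026 and 0.026 m and y of plug5_center in the frame of box_mouth between -0.07 and 0.07 m and z of plug5_center in the frame of box_mouth between -0.05 and 0 m and value of joint box_lid below 0.06 rad and angle between cup_handle's own z axis and vertical below 0.1 rad and height (world z) of cup_handle between 0.03 and 0.05 m and contact force between the fingers and cup below 0.05 N and horizontal distance between cup_handle and box_mouth above 0.09 m and linear speed of cup below 0.02 m/s); the robot touches nothing.
It fails at once if the offcut or the block plane is shifted by more than 30 mm (distance of any of offcut, plane from where it was at the start of the episode above 0.03 m).
It also fails if it takes over 72 s, if anything falls off the work surface, if the arm or the gripper's body presses on something with over 40 N, if the wrist force passes 120 N, or if a joint passes its speed limit or range.

ROBOT

A 7-joint arm with a two-finger parallel gripper is mounted at the origin on the work surface; the furniture and walls round the work are solid. World frame = base frame: x ahead of the robot, y to its left, z up, the work surface at z = 0. Lengths are in m, angles in rad, forces in N, time in s.
With the tool pointing down it reaches from about 0.425 to 0.95 m from the base axis. Payload 4.7 kg.
Tool frame: the origin (TCP) lies on the centre line of the jaws, within the pads' length; the fingertips stand robot.nose_length ahead of it and the grasp point (between the pads) lies 8 mm behind it (robot.nose_length is the distance from the TCP to the fingertips, in m); z points along the fingers, y is the line along which they close (so a half turn about z gives the same grasp; the last joint's range is limited). The gripper opens to 85 mm and grips with 20 to 120 N. Pads are 22 mm wide; open, the fingers measure 114 mm over their backs; the gripper's body (76 mm by 85 mm) begins 54 mm behind the grasp point. The pads swing forward as they close: fully open they stand 13 mm farther back than shut.
Start: joints at [1.117, 0.469, -0.049, 1.532, 0.024, 1.141, -0.082], TCP at [0.278, -0.615, 0.216] pointing down, gripper open.
Joint ranges: [-2.59, 2.59], [-0.33, 1.99], [-1.39, 1.29], [0.1, 2.45], [-1.04, 4.18], [0.21, 1.99], [-2.66, 2.66]. Speed limits (rad/s): [2.57, 2.57, 3.14, 3.14, 3.14, 3.14, 3.14].

INTERFACE

Orientations are given as [roll, pitch, yaw] about the fixed x, y, z axes, in that order (R = Rz(yaw) Ry(pitch) Rx(roll)).
In Python, from plant import robot gives the robot as it stands. Calls block until the motion is done:
- robot.goto(position, orientation): joint-space move of the TCP to a pose.
- robot.move_straight(position, vel=0.15, attitude=None, contact_N=None): straight line of the TCP; attitude=None keeps the orientation; vel is the mean speed in m/s. With contact_N (N) it stops when the force on the tool has changed by that much, and returns True; else False.
- robot.move_joints(angles): joint-space move.
- robot.grip(opening, strength=None): opening from 0.0 (shut) to 1.0 (fully open); strength is the grip in N (None keeps the last); returns when the fingers have stopped.
- robot.sleep(seconds).
- robot.inverse_kinematics(position, orientation): joint angles nearest the present ones, or None.
- robot.sense(): the state.
- robot.grab_frame(name): name is "scene" or "side" or "wrist"; returns a dict with "image" (384x512x3 uint8, red, green, blue), "range_z" (384x512 float32, m along the optical axis (not along the pixel's ray), 0 where there is no reading), "fx", "fy", "cx", "cy" (pixels), "dist_coeffs" ([k1, k2, p1, p2, k3] as OpenCV has them; the pictures are not rectified), "R" (3x3) and "t" (3): a world point X has camera coordinates R X + t. Camera axes: x right, y down, z forward; pixel columns grow to the right and rows downward; lengths in m; the calibration is good to about 2 mm. A picture is of the moment at which its call begins.
A pose or a line that the arm cannot do raises robot.IKError and nothing moves.
- robot.close_job(): hands the job in; it is judged then, once.
The state is a dict: "t": time; "joint_pos": joint angles; "joint_velocities": joint speeds; "effort": joint torques, N m; "tcp_pos": TCP position; "tcp_rot": TCP orientation; "wrist_force": force on the tool from outside, world axes, zero at the start; "torque": the same for the moment, N m; "opening": opening from 0.0 (shut) to 1.0 (fully open); "gripper_force": force on a finger pad.
Only numpy, scipy, OpenCV 4.12 (cv2) and the standard library are available. Lean on these libraries where they do the work, as an engineer would, in place of code of your own. Each camera call takes 0.05 s, during which the arm holds its last target. There are 200 camera calls.

## Working session

There is one attempt and no reset: what is moved stays moved. The work goes in short steps, each a Python script; the robot and the scene stay as the last script left them, time stands still between calls to the robot, and variables do not carry over. Pictures are saved under pics/ and viewed, at most 10 in all, crops included, and the job is handed in when it is done.

```bash
mkdir -p pics; ls
cat > h.py <<'E'
import numpy as np, cv2
from plant import robot
def save(f,n,crop=None,s=1):
    im=f["image"][:,:,::-1]
    if crop: a,b,c,d=crop; im=im[b:d,a:c]
    cv2.imwrite("pics/"+n,cv2.resize(im,None,fx=s,fy=s,interpolation=cv2.INTER_CUBIC))
def cloud(f):
    """world xyz per pixel (384x512x3), nan where no reading"""
    z=f["range_z"].astype(float); h,w=z.shape
    u,v=np.meshgrid(np.arange(w),np.arange(h))
    K=np.array([[f["fx"],0,f["cx"]],[0,f["fy"],f["cy"]],[0,0,1]])
    p=cv2.undistortPoints(np.stack([u,v],-1).reshape(-1,1,2).astype(float),K,np.array(f["dist_coeffs"],float)).reshape(h,w,2)
    c=np.dstack([p*z[...,None],z]); c[z<=0]=np.nan
    return (c-np.array(f["t"]))@np.array(f["R"])
E
python3 - <<'E'
from h import *
for n in("scene","side"):
    f=robot.grab_frame(n); save(f,n+"0.png"); np.save(n+"0.npy",cloud(f)); print(n,-np.array(f["R"]).T@f["t"])
print(robot.nose_length,robot.sense())
E
```

```text
pics
scene [0.12119449 0.40487747 0.64078604]
side [ 0.32920804 -0.83834114  0.65085592]
0.011 {'t': 0.1, 'joint_pos': array([ 1.11712089,  0.4693963 , -0.04858682,  1.53356381,  0.02410573,
        1.14098247, -0.08228247]), 'joint_velocities': array([-2.42918648e-03, -2.49381260e-03,  1.23973284e-05, -2.26831341e-03,
        2.35514001e-03, -3.82333131e-04, -1.66914167e-03]), 'effort': array([ 8.14651466e-04, -5.11513424e+01, -4.66133037e-02, -2.38391662e+01,
        1.09085257e-02,  4.36585658e-03,  1.33155822e-05]), 'tcp_pos': array([ 0.27796124, -0.61451666,  0.21454692]), 'tcp_rot': array([-3.13982979e+00,  6.88902806e-05,  4.24816951e-01]), 'wrist_force': array([ 0.20825917,  0.58666522, -0.5248047 ]), 'torque': array([-0.04748319, -0.01984867, -0.00112097]), 'gripper_force': 0.0, 'opening': 0.9974708407505737}
```

View pics/scene0.png

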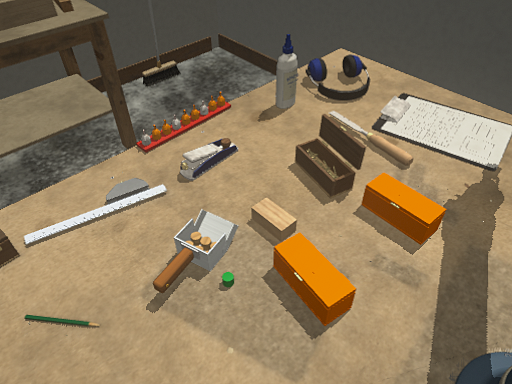

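View pics/side0.png

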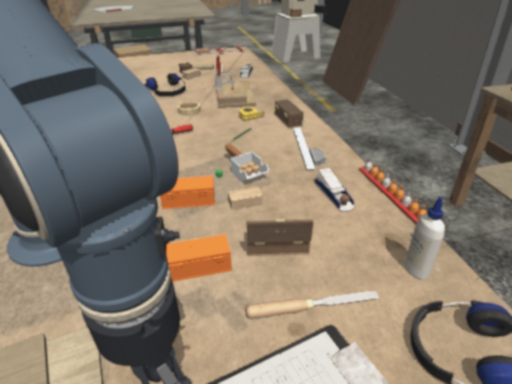

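Scene view: the cup is at (205,238) with its handle at (173,270), and the plugs are inside it at (200,240). The open walnut box is at (325,172) with its lid at (342,140). The offcut is at (273,217) and the plane at (208,157).

Possible mix-ups:
- **Box:** the orange boxes at (313,277) and (403,207), and the shut walnut twin at (5,248). I choose the open dark box at (325,172).
- **Plug:** the green one at (228,279), which I leave alone.
- **Handle:** the chisel/knife handle at (390,150). I choose the one attached to the cup, at (173,270).

Run:
```python
from h import *
f=robot.grab_frame("scene"); P=cloud(f); im=f["image"].astype(int); hsv=cv2.cvtColor(f["image"],cv2.COLOR_RGB2HSV)
save(f,"crop.png",(140,90,380,310),2.5)
def reg(a,b,c,d):
    m=np.zeros(P.shape[:2],bool); m[b:d,a:c]=1; return m&np.isfinite(P[...,2])
def rect(n,m):
    q=P[m]; r=cv2.minAreaRect((q[:,:2]*1000).astype(np.float32)); print(n,m.sum(),"c",np.round(r[0],1),"size",np.round(r[1],1),"ang",round(r[2],1),"z",np.round(np.percentile(q[:,2],[2,50,98]),3))
h=reg(145,240,200,300)&(hsv[...,1]>110)&(P[...,2]>.035)&(hsv[...,0]<20)
rect("handle",h)
rect("cup walls top",reg(170,200,245,275)&(P[...,2]>.046)&(hsv[...,1]<70))
z=P[...,2]
rect("rim",reg(285,125,360,195)&(z>.047)&(z<.056)&(hsv[...,2]<140))
m=reg(310,105,372,170)&(z>.065)&(hsv[...,2]<150); rect("lid",m)
q=P[m]; u,s,v=np.linalg.svd(q-q.mean(0),full_matrices=False); print(v,q.mean(0),q.max(0))
rect("offcut",reg(245,195,302,240)&(z>.028)&(z<.045))
rect("plane",reg(175,130,242,182)&(z>.015))
rect("orange1",reg(265,230,360,325)&(z>.03)); rect("orange2",reg(355,170,450,245)&(z>.03))
rect("green",reg(215,268,240,290)&(hsv[...,0]>45)&(hsv[...,0]<80)&(hsv[...,1]>120))
rect("bottle",reg(270,30,302,110)&(z>.03))
```

```text
handle 693 c [540.7 230.3] size [21.5 93.1] ang 16.9 z [0.036 0.05  0.053]
cup walls top 325 c [567.9 142.8] size [81.7 93.8] ang 17.8 z [0.046 0.051 0.054]
rim 448 c [ 553.6 -197.5] size [ 74.  151.5] ang 77.7 z [0.047 0.05  0.053]
lid 1077 c [ 543.5 -233.2] size [ 14.8 152.7] ang 75.9 z [0.067 0.095 0.117]
[[-0.97368472  0.22782475 -0.00582747]
 [-0.02736325 -0.09148408  0.99543052]
 [-0.22625058 -0.96939494 -0.09531067]] [ 0.5373798  -0.22925932  0.09431133] [ 0.61835534 -0.20973164  0.11940357]
offcut 770 c [521.6   0.7] size [47.  91.1] ang 89.9 z [0.029 0.034 0.036]
plane 906 c [780.3 -24. ] size [ 50.1 152.7] ang 5.9 z [0.016 0.031 0.052]
orange1 3385 c [389.2  55.5] size [ 66.9 197.2] ang 82.3 z [0.032 0.06  0.063]
orange2 2410 c [ 354.2 -209.7] size [ 67.1 149.8] ang 87.7 z [0.032 0.06  0.063]
green 140 c [475.8 161.2] size [20.1 22.9] ang 53.5 z [0.002 0.018 0.02 ]
bottle 1051 c [ 832.9 -353.7] size [63.5 40.8] ang 84.3 z [0.033 0.111 0.197]
```

View pics/crop.png

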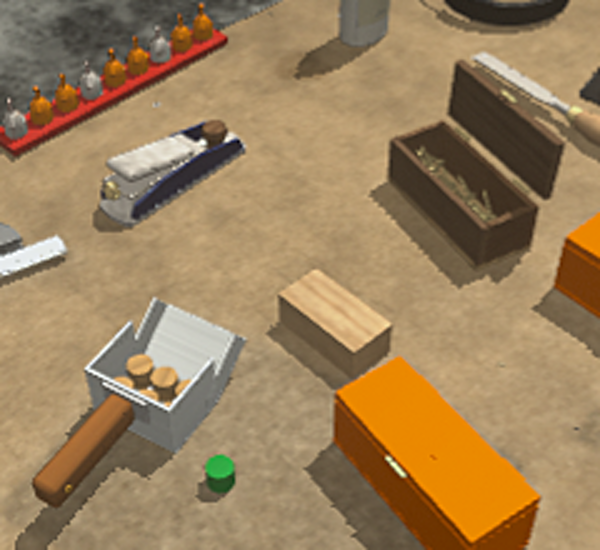

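The crop confirms the choice: the metal cup holding pale plugs with its wooden handle at lower left, and the open walnut box with screws on its floor and the lid upright on the far side. Next I fit the box edges and check reachability.

```bash
cat >> h.py <<'E'
from scipy.spatial.transform import Rotation as Ro
BA=np.deg2rad(-103.2)                       # box x axis heading
bx=np.array([np.cos(BA),np.sin(BA),0]); by=np.array([-bx[1],bx[0],0]); ez=np.array([0,0,1.])
BOX=np.array([.553,-.19,0])
CUPA=np.deg2rad(106.9); HANDLE=np.array([.541,.230,.040])
def cupR(yaw,tilt=0): return Ro.from_euler('ZY',[yaw,-tilt]).as_matrix()  # tilt>0: lip (-x) goes down
def tool(Rc,hpos,lean,s,gx=0.,back=0.):
    """TCP pose gripping the handle (offset gx) with tool leaning back by lean"""
    z=np.array([-np.sin(lean),0,-np.cos(lean)]); y=np.array([0,s,0.]); T=Rc@np.column_stack([np.cross(y,z),y,z])
    p=hpos+Rc@np.array([gx,0,0])+T[:,2]*(.008-back)
    return p,Ro.from_matrix(T).as_euler('xyz')
def pour(tilt,lx,lz,ly=0.):
    Rc=cupR(BA+np.pi,tilt); lip=BOX+bx*lx+by*ly+ez*lz
    return Rc,lip-Rc@np.array([-.153,0,-.005])
E
python3 - <<'E'
from h import *
P=np.load("scene0.npy"); f=robot.grab_frame("scene"); v=f["image"].max(2)
m=np.zeros(P.shape[:2],bool); m[120:200,285:365]=1
m&=np.isfinite(P[...,2])&(v<150)
Q=P[m]-BOX; X=Q@bx; Y=Q@by; Z=Q[:,2]
r=(Z>.049)&(Z<.055)
print("rim x",np.percentile(X[r],[1,5,50,95])*1000,"front-wall y",np.percentile(Y[r],[1,99])*1000)
w=(Z>.012)&(Z<.045)&(X<-.02); print("front face x",np.percentile(X[w],[5,50])*1000,w.sum())
l=(Z>.06); i=l&(abs(Y)<.06)
for a,b in((.062,.075),(.075,.09),(.09,.105),(.105,.115)):
    k=i&(Z>a)&(Z<b); print("lid",a,np.median(X[k])*1000,k.sum())
print("lid y",np.percentile(Y[l],[1,99])*1000)
for lean in (0,20,35,50,65):
  for s in(1,-1):
    L=np.deg2rad(lean); c=cupR(CUPA); o=[robot.inverse_kinematics(*tool(c,HANDLE,L,s)),robot.inverse_kinematics(*tool(c,HANDLE,L,s,back=.1)),robot.inverse_kinematics(*tool(c,HANDLE+[0,0,.15],L,s))]
    for t in(0,30,60,90,100):
        R,h=pour(np.deg2rad(t),-.012,.07); o.append(robot.inverse_kinematics(*tool(R,h,L,s)))
    print(lean,s,[q is not None for q in o], None if o[0] is None else np.round(o[0],2), None if o[6] is None else np.round(o[6],2))
E
```

```text
rim x [-26.6868127  -25.84797423  12.52596412  36.25932779] front-wall y [-72.41663363  76.07858142]
front face x [-27.24322975 -25.41627661] 467
lid 0.062 39.59893486113578 160
lid 0.075 40.316365488846344 200
lid 0.09 41.16214044155722 222
lid 0.105 42.15336575763293 165
lid y [-73.42369807  72.9973008 ]
0 1 [True, True, True, True, True, True, True, True] [ 0.31  0.91 -1.19  1.86  0.96  1.1   2.17] [ 1.02  0.9  -0.43  1.66 -0.98  1.63 -2.27]
0 -1 [True, True, True, True, True, True, True, True] [ 0.07  0.67 -0.75  1.87  0.6   0.84 -0.7 ] [ 1.16  0.96 -0.66  1.65 -0.86  1.52  0.77]
20 1 [True, True, True, True, True, True, True, True] [ 0.11  0.97 -1.18  1.81  1.16  1.44  1.95] [ 0.61  0.69  0.14  1.69 -1.04  1.68 -2.19]
20 -1 [True, True, True, True, True, True, True, True] [-0.08  0.76 -0.81  1.82  0.93  1.17 -1.05] [ 1.13  0.78 -0.64  1.66 -0.71  1.38  0.66]
35 1 [True, True, True, True, True, True, True, True] [-0.02  1.07 -1.19  1.77  1.27  1.73  1.83] [ 0.46  0.58  0.28  1.71 -0.95  1.55 -2.26]
35 -1 [True, True, True, True, True, True, True, True] [-0.22  0.84 -0.78  1.78  1.04  1.42 -1.19] [ 1.08  0.66 -0.63  1.67 -0.57  1.28  0.54]
50 1 [True, True, True, True, True, True, True, True] [-0.21  1.07 -1.    1.71  1.26  1.85  1.79] [ 0.41  0.47  0.22  1.72 -0.76  1.36 -2.42]
50 -1 [True, True, True, True, True, True, True, True] [-0.31  0.96 -0.79  1.72  1.15  1.7  -1.3 ] [ 0.99  0.54 -0.59  1.69 -0.42  1.19  0.41]
65 1 [True, True, True, True, True, True, True, True] [-0.38  1.1  -0.81  1.65  1.25  1.97  1.76] [ 0.33  0.39  0.19  1.74 -0.53  1.2  -2.63]
65 -1 [True, True, True, True, True, True, True, True] [-0.38  1.1  -0.81  1.65  1.25  1.97 -1.38] [ 0.86  0.44 -0.53  1.7  -0.24  1.12  0.25]<sys>:0: UserWarning: Gimbal lock detected. Setting third angle to zero since it is not possible to uniquely determine all angles.
```

```bash
cat >> h.py <<'E'
BOX=BOX+bx*.0045+by*.001
LEAN,S=np.deg2rad(35),-1
def st(): 
    s=robot.sense(); print(round(s["t"],1),"tcp",np.round(s["tcp_pos"],3),"F",np.round(s["wrist_force"],1),"open",round(s["opening"],3),"g",round(s["gripper_force"],1),"q",np.round(s["joint_pos"],2))
E
python3 - <<'E'
from h import *
c=cupR(CUPA)
robot.goto(*tool(c,HANDLE+[0,0,.16],LEAN,S,back=.06)); st()
p,o=tool(c,HANDLE,LEAN,S,back=.07); robot.move_straight(p,vel=.2,attitude=o)
p,o=tool(c,HANDLE,LEAN,S); print(robot.move_straight(p,vel=.1,contact_N=8)); st()
robot.grip(0.,100); st()
robot.move_straight(p+[0,0,.03],vel=.08); st()
f=robot.grab_frame("scene"); save(f,"lift.png",(110,150,310,320),3)
E
```

```text
3.4 tcp [0.533 0.258 0.243] F [ 0.5 -0.1 -0.5] open 1.004 g 0.0 q [-0.11  0.69 -1.08  1.6   0.95  1.77 -1.04]
False
5.2 tcp [0.542 0.226 0.034] F [-0.4  0.3  0.5] open 1.001 g 0.0 q [-0.13  0.92 -0.95  1.77  1.13  1.53 -1.25]
5.8 tcp [0.543 0.226 0.034] F [-0.2  0.2  1.4] open 0.214 g 98.0 q [-0.13  0.92 -0.95  1.77  1.13  1.53 -1.25]
6.4 tcp [0.542 0.226 0.064] F [-0.2 -0.5 -2.5] open 0.211 g 98.1 q [-0.11  0.88 -0.97  1.76  1.1   1.56 -1.21]
```

View pics/lift.png

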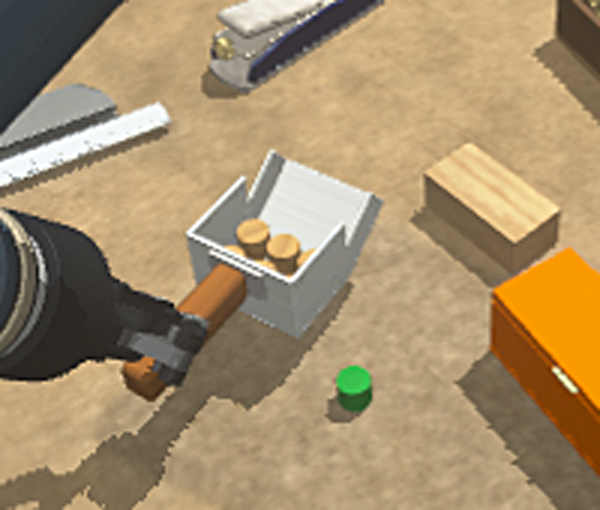

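The cup is off the table, level and held by the handle at about (190,340) in the crop, with the plugs still inside. Carrying it over and starting the tip.

Run:
```python
from h import *
c=cupR(CUPA)
p,o=tool(c,HANDLE+[0,0,.17],LEAN,S); robot.move_straight(p,vel=.15)
def go(t,lx,lz,v=.15):
    R,h=pour(np.deg2rad(t),lx,lz); p,o=tool(R,h,LEAN,S); robot.move_straight(p,vel=v,attitude=o)
go(0,-.07,.19,.2); st()
go(0,-.014,.13); 
for t,lz in((15,.11),(30,.085),(40,.068)): go(t,-.014,lz,.12)
st()
f=robot.grab_frame("scene"); save(f,"pre.png",(180,60,420,240),3)
```

```text
8.7 tcp [0.602 0.02  0.189] F [-0.5  0.9 -1.9] open 0.217 g 98.1 q [ 0.22  0.73 -0.93  1.58  0.9   1.7  -1.12]
10.6 tcp [ 0.582 -0.069  0.161] F [ 0.5  1.1 -3.1] open 0.218 g 98.4 q [ 0.93  0.71 -1.25  1.77  0.66  1.15 -0.74]
```

View pics/pre.png

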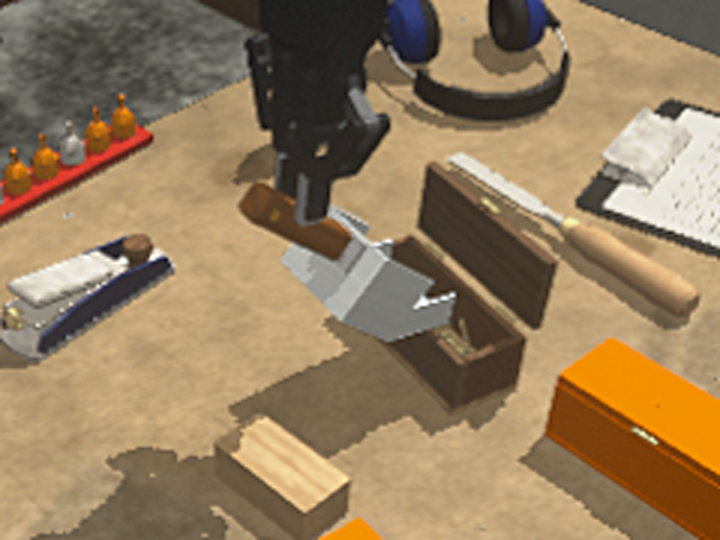

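The lip is over the box mouth, with its near cheek at about (455,295) in the crop. It may be off-centre along the box, so I'll check with depth.

Run:
```python
from h import *
f=robot.grab_frame("scene"); P=cloud(f); hsv=cv2.cvtColor(f["image"],cv2.COLOR_RGB2HSV)
m=np.zeros(P.shape[:2],bool); m[125:180,270:336]=1
m&=np.isfinite(P[...,2])&(hsv[...,1]<60)&(hsv[...,2]>90)&(P[...,2]>.05)
Q=P[m]-BOX; X=Q@bx*1e3;Y=Q@by*1e3;Z=Q[:,2]*1e3
print(m.sum(),"X",np.percentile(X,[1,50,99]),"Y",np.percentile(Y,[1,50,99]))
k=X>X.max()-15; print(np.c_[X,Y,Z][k][::8].round())
```

```text
1203 X [-136.75195894  -88.61258744  -20.68250846] Y [-42.28876962 -38.15915892  37.85033176]
[[-23.  41.  86.]
 [-27.  38.  84.]
 [-19.  38.  78.]
 [-17. -38.  86.]
 [-22. -12.  64.]
 [-26. -41.  84.]
 [-31. -40.  79.]
 [-23. -41.  74.]
 [-29. -40.  67.]]
```

It is centred (cheeks at y = ±41 mm). Tipping on.

Run:
```python
from h import *
def go(t,lx,lz,v=.1):
    R,h=pour(np.deg2rad(t),lx,lz); p,o=tool(R,h,LEAN,S); robot.move_straight(p,vel=v,attitude=o)
for t in(50,60,70,80,90): go(t,-.011,.064,.08)
st(); robot.sleep(.7)
f=robot.grab_frame("scene"); save(f,"pour.png",(240,60,420,210),4); st()
```

```text
13.0 tcp [ 0.556 -0.181  0.213] F [ 0.6 -0.3 -1.1] open 0.216 g 98.6 q [ 1.42  1.05 -1.36  1.65  0.06  1.17 -0.01]
13.8 tcp [ 0.556 -0.182  0.212] F [-0.1  0.2 -2.1] open 0.215 g 98.6 q [ 1.42  1.05 -1.36  1.64  0.06  1.17 -0.01]
```

View pics/pour.png

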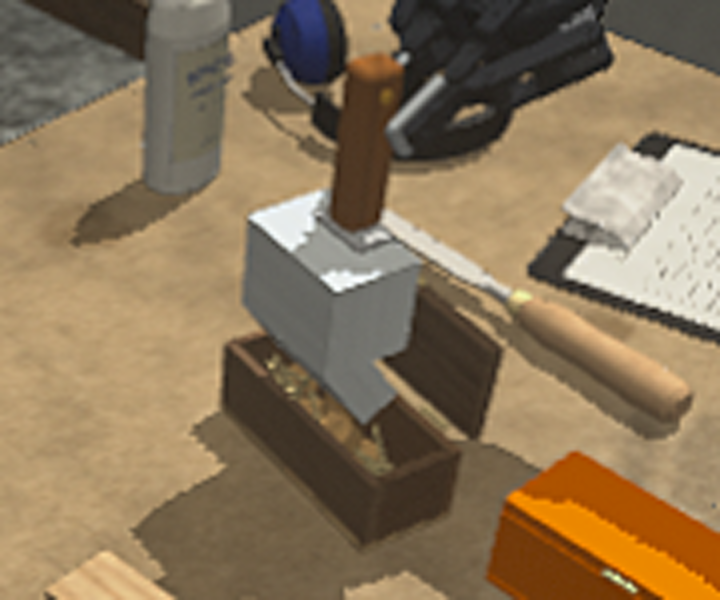

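The cup is tipped 90° with its lip in the mouth. The plugs are hidden behind it, apart from pale shapes at about (340,430). Lifting clear to count them.

Run:
```python
from h import *
R,h=pour(np.pi/2,-.011,.10); p,o=tool(R,h,LEAN,S); robot.move_straight(p,vel=.08,attitude=o)
robot.sleep(.3)
R,h=pour(np.pi/2,-.075,.15); p,o=tool(R,h,LEAN,S); robot.move_straight(p,vel=.12,attitude=o); st()
f=robot.grab_frame("scene"); save(f,"after.png",(230,70,400,220),4)
```

```text
15.5 tcp [ 0.57  -0.121  0.298] F [-0.4  0.6 -2.7] open 0.22 g 98.5 q [ 1.37  0.88 -1.37  1.65 -0.11  1.16 -0.03]
```

View pics/after.png

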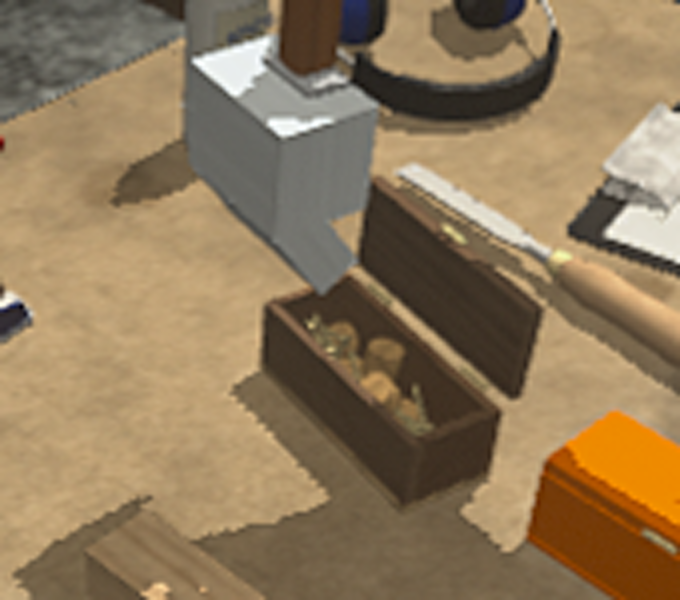

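Four plugs show in the box, at about (342,335), (383,357), (380,388) and (410,410). Others may be hidden by the front wall, so I'll level the cup and check its inside along with the box.

Run:
```python
from h import *
for t in(65,40,20,0):
    R,h=pour(np.deg2rad(t),-.09+.0,.15+.04*(1-t/90)); p,o=tool(R,h,LEAN,S); robot.move_straight(p,vel=.2,attitude=o)
c=cupR(CUPA); p,o=tool(c,HANDLE+[0,0,.08],LEAN,S); p0,_=tool(c,HANDLE+[0,0,.17],LEAN,S); 
robot.move_straight(p0,vel=.25,attitude=o); robot.move_straight(p,vel=.15); st()
F=[robot.sense()["wrist_force"][2] for _ in range(1)]
for _ in range(10): robot.sleep(.05); F.append(robot.sense()["wrist_force"][2])
print(np.mean(F))
f=robot.grab_frame("scene"); a=f["image"][:,:,::-1]
big=lambda c:cv2.resize(a[c[1]:c[3],c[0]:c[2]],(400,400),interpolation=cv2.INTER_CUBIC)
cv2.imwrite("pics/both.png",np.hstack([big((290,120,370,200)),big((160,170,260,270))]))
```

```text
19.4 tcp [0.543 0.226 0.114] F [ 0.6 -0.8 -1. ] open 0.217 g 98.5 q [-0.18  0.73 -0.84  1.74  0.97  1.5  -1.1 ]
-1.4020741561383994
```

View pics/both.png

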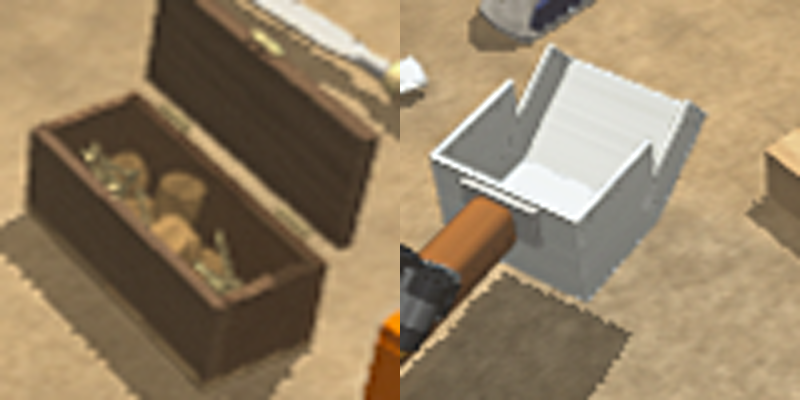

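The cup is empty (1.4 N, so no plugs left), and the plugs are in the box at around (130,170), (180,190), (135,210), (175,235) and (210,265), with none on the table. Setting the cup down, then checking the standing cup before closing the lid.

Run:
```python
from h import *
c=cupR(CUPA); p,o=tool(c,HANDLE-[0,0,.001],LEAN,S)
print(robot.move_straight(p,vel=.07,contact_N=6)); st()
robot.grip(1.0); robot.sleep(.2)
p,o=tool(c,HANDLE,LEAN,S,back=.09); robot.move_straight(p,vel=.12); st()
robot.move_straight(p+[0,0,.12],vel=.2)
f=robot.grab_frame("scene"); P=cloud(f); hsv=cv2.cvtColor(f["image"],cv2.COLOR_RGB2HSV)
m=np.zeros(P.shape[:2],bool); m[195:310,140:250]=1; m&=np.isfinite(P[...,2])
for n,k in(("handle",m&(hsv[...,1]>110)&(P[...,2]>.045)&(hsv[...,0]<20)),("walls",m&(P[...,2]>.046)&(hsv[...,1]<70))):
    q=P[k]; print(n,len(q),np.round(np.median(q,0),4),np.round(np.percentile(q[:,2],[2,98]),3))
    if n=="handle":
        A=np.c_[(q[:,:2]-q[:,:2].mean(0))@[[np.cos(CUPA)],[np.sin(CUPA)]],np.ones(len(q))]; print("slope",np.linalg.lstsq(A,q[:,2],rcond=None)[0])
save(f,"down.png",(130,110,380,310),3)
for s in(1,-1):
    y=s*by; z=-ez; o=Ro.from_matrix(np.column_stack([np.cross(y,z),y,z])).as_euler('xyz')
    print(s,[None if (q:=robot.inverse_kinematics(BOX+bx*x+ez*zz,o)) is None else np.round(q,2) for x,zz in((.09,.25),(.09,.1),(-.016,.073))])
```

```text
True
21.1 tcp [0.542 0.226 0.033] F [-0.4  0.5  4.3] open 0.215 g 99.0 q [-0.22  0.84 -0.79  1.78  1.05  1.43 -1.2 ]
22.9 tcp [0.527 0.274 0.107] F [0.9 1.  0.4] open 1.0 g 0.0 q [-0.27  0.77 -0.84  1.69  0.95  1.54 -1.15]
handle 541 [0.5362 0.2331 0.0506] [0.046 0.053]
slope [-0.00082417  0.05024745]
walls 504 [0.5291 0.184  0.0527] [0.046 0.302]
1 [array([ 1.11,  0.49, -0.97,  1.63,  0.42,  1.25, -0.18]), array([ 1.04,  0.64, -0.88,  1.79,  0.58,  1.  , -0.31]), array([ 0.88,  0.66, -0.9 ,  1.85,  0.64,  0.95, -0.54])]
-1 [array([-0.25,  0.43,  0.92,  1.71, -0.36,  1.19, -2.6 ]), array([ 1.22,  0.85, -1.26,  1.78,  0.88,  1.2 ,  2.61]), array([ 1.05,  0.87, -1.25,  1.84,  0.91,  1.15,  2.39])]
```

View pics/down.png

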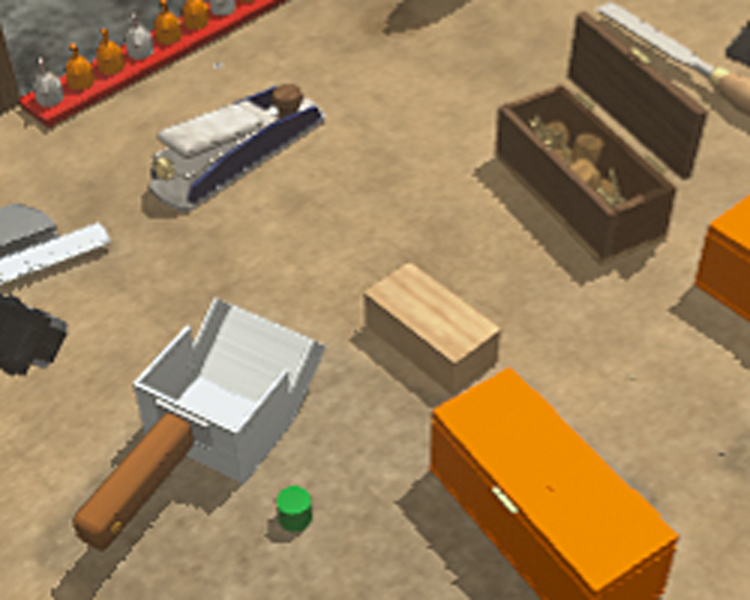

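The cup stands upright (handle slope about 0) and empty at (200,400), the offcut (430,315) and plane (240,140) are undisturbed, and the lid is open. Closing the lid now.

Run:
```python
from h import *
y=by; z=-ez; o=Ro.from_matrix(np.column_stack([np.cross(y,z),y,z])).as_euler('xyz')
robot.grip(0.)
robot.goto(BOX+bx*.09+ez*.26,o); st()
robot.move_straight(BOX+bx*.09+ez*.094,vel=.2)
hg=BOX+bx*.034+ez*.053; r,R=.05,.012; mx=0
for a in [1.9,1.7,1.5,1.3,1.1,.9,.7,.5,.3,.15,.05]:
    p=hg+r*(-np.cos(a)*bx+np.sin(a)*ez)+(.009+R)*(np.sin(a)*bx+np.cos(a)*ez)+ez*(.011-R)
    robot.move_straight(p,vel=.08); mx=max(mx,np.linalg.norm(robot.sense()["wrist_force"]))
print("maxF",mx); st()
p=hg-r*bx+ez*(.009+.011-.006); print(robot.move_straight(p,vel=.03,contact_N=15)); st()
robot.sleep(.3)
robot.move_straight(p+ez*.12,vel=.15); robot.goto(BOX+bx*.20+ez*.28,o); st()
f=robot.grab_frame("scene"); P=cloud(f); m=np.zeros(P.shape[:2],bool); m[110:210,280:375]=1
Q=P-BOX; X=Q@bx; Y=Q@by; k=m&(abs(X)<.028)&(abs(Y)<.07)
q=np.c_[X[k],Y[k],np.ones(k.sum())]; print(k.sum(),"plane fit",np.linalg.lstsq(q,P[...,2][k],rcond=None)[0])
save(f,"shut.png",(120,90,420,320),2.6)
```

```text
26.5 tcp [ 0.533 -0.281  0.26 ] F [-0.4 -0.   0.4] open -0.001 g 0.0 q [ 1.11  0.48 -0.98  1.62  0.42  1.26 -0.17]
maxF 1.4182837878060495
30.7 tcp [ 0.556 -0.18   0.075] F [-0.1  0.2  0. ] open -0.002 g 0.0 q [ 0.86  0.64 -0.86  1.85  0.6   0.93 -0.51]
False
31.1 tcp [ 0.556 -0.179  0.067] F [-0.6  0.1  0.4] open 0.001 g 0.0 q [ 0.85  0.65 -0.85  1.85  0.61  0.92 -0.52]
33.3 tcp [ 0.508 -0.387  0.279] F [ 0.6 -0.  -0.4] open 0.001 g 0.0 q [ 1.22  0.53 -0.96  1.51  0.44  1.34  0.  ]
865 plane fit [-0.17418821 -0.05732112  0.03845589]
```

View pics/shut.png

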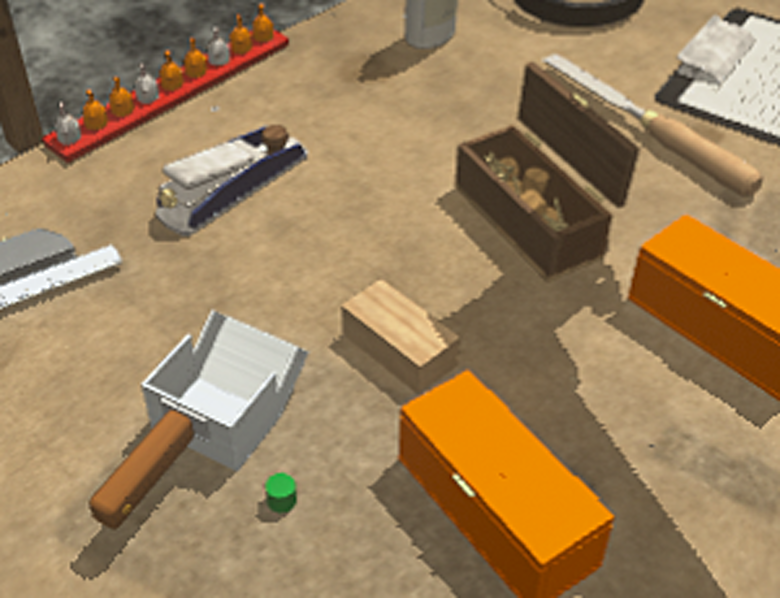

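The lid at (575,130) is still open and nothing else has moved, so the finger pass did not shut it. My picture budget is used up, so I'll diagnose with depth numbers only.

```bash
cat >> h.py <<'E'
def lid(P=None):
    """lid angle from its visible inner face, from depth"""
    if P is None: P=cloud(robot.grab_frame("scene"))
    Q=P-BOX; X=Q@bx; Y=Q@by; Z=P[...,2]
    out=[]
    hx,hz=.034,.053
    k=np.isfinite(Z)&(abs(Y)<.065)&(abs(Y)>.03); d=np.hypot(X-hx,Z-hz); k&=(d>.02)&(d<.06)&(Z>.054)
    a=np.arctan2(Z[k]-hz,hx-X[k]); k2=k.sum()
    return k2,(np.round(np.percentile(a,[10,50,90]),2) if k2 else None)
E
python3 - <<'E'
from h import *
print("start",lid(np.load("scene0.npy"))); print("now",lid()); P=cloud(robot.grab_frame("side")); print("side now",lid(P),"side start",lid(np.load("side0.npy")))
y=by; z=-ez; o=Ro.from_matrix(np.column_stack([np.cross(y,z),y,z])).as_euler('xyz')
robot.goto(BOX+bx*.09+ez*.20,o); robot.move_straight(BOX+bx*.09+ez*.094,vel=.2); print("behind",lid())
for x in(.07,.055,.04,.025): print(x,robot.move_straight(BOX+bx*x+ez*.097,vel=.05,contact_N=5),lid()); st()
E
```

```text
start (np.int64(328), array([1.59, 1.63, 1.67]))
now (np.int64(344), array([1.59, 1.63, 1.67]))
side now (np.int64(418), array([1.8 , 1.88, 2.07])) side start (np.int64(422), array([1.8 , 1.87, 2.06]))
behind (np.int64(334), array([1.6 , 1.63, 1.68]))
0.07 False (np.int64(334), array([1.6 , 1.64, 1.68]))
35.4 tcp [ 0.537 -0.263  0.097] F [ 0.3 -0.5 -0.5] open 0.0 g 0.0 q [ 1.01  0.63 -0.88  1.8   0.58  0.98 -0.34]
0.055 False (np.int64(303), array([1.52, 1.55, 1.59]))
35.9 tcp [ 0.54  -0.248  0.097] F [-0.5  0.4 -0. ] open 0.002 g 0.0 q [ 0.98  0.63 -0.88  1.81  0.58  0.98 -0.37]
0.04 False (np.int64(203), array([1.28, 1.31, 1.34]))
36.4 tcp [ 0.544 -0.233  0.097] F [ 0.8 -0.9 -0.4] open -0.001 g 0.0 q [ 0.96  0.63 -0.88  1.82  0.58  0.98 -0.39]
0.025 False (np.int64(109), array([1.07, 1.09, 1.11]))
36.9 tcp [ 0.547 -0.219  0.097] F [-0.3  0.3 -0.2] open -0.001 g 0.0 q [ 0.94  0.62 -0.88  1.82  0.57  0.97 -0.42]
```

The lid does follow the push. Continuing the arc while monitoring its angle.

Run:
```python
from h import *
hg=BOX+bx*.034+ez*.053; r,R=.05,.012
print(lid())
for a in [1.,.85,.7,.55,.4,.25,.12,.03]:
    p=hg+r*(-np.cos(a)*bx+np.sin(a)*ez)+(.009+R)*(np.sin(a)*bx+np.cos(a)*ez)+ez*(.011-R)
    robot.move_straight(p,vel=.08); P=cloud(robot.grab_frame("scene"));Q=P-BOX; X=Q@bx; Y=Q@by; k=(abs(abs(Y)-.055)<.012)&(X>-.025)&(X<.03)&np.isfinite(X)
    s=np.polyfit(X[k],P[...,2][k],1); print(a,lid(P),"slope",round(-s[0],2),"z mid",round(s[1],3),"tcp z",round(p[2],3))
```

```text
(np.int64(115), array([1.07, 1.09, 1.11]))
1.0 (np.int64(112), array([1.07, 1.09, 1.11])) slope 3.69 z mid 0.206 tcp z 0.105
0.85 (np.int64(113), array([1.07, 1.09, 1.11])) slope 6.66 z mid 0.239 tcp z 0.103
0.7 (np.int64(110), array([1.07, 1.09, 1.11])) slope 7.72 z mid 0.228 tcp z 0.1
0.55 (np.int64(54), array([0.95, 0.96, 0.98])) slope 7.31 z mid 0.196 tcp z 0.096
0.4 (np.int64(9), array([0.97, 1.02, 1.11])) slope 6.21 z mid 0.174 tcp z 0.091
0.25 (np.int64(69), array([0.81, 0.85, 1.  ])) slope 5.16 z mid 0.142 tcp z 0.085
0.12 (np.int64(125), array([0.67, 0.72, 0.84])) slope 4.19 z mid 0.12 tcp z 0.079
0.03 (np.int64(150), array([0.59, 0.64, 0.77])) slope 3.14 z mid 0.101 tcp z 0.074
```

Run:
```python
from h import *
def look(tag):
    for n in("scene","side"):
        P=cloud(robot.grab_frame(n)); Q=P-BOX; X=Q@bx*1e3; Y=Q@by*1e3; Z=P[...,2]*1e3
        k=np.isfinite(Z)&(abs(Y)<74)&(abs(Y)>48)&(X>-45)&(X<75)&(Z<125)&(Z>20)
        x,z=X[k],Z[k]; print(tag,n,[(int(b),int(((x>=b)&(x<b+15)).sum()),*(np.round(np.percentile(z[(x>=b)&(x<b+15)],[5,50,95])).astype(int) if ((x>=b)&(x<b+15)).any() else ())) for b in range(-45,75,15)])
look("now")
s=robot.sense(); p=s["tcp_pos"]; print(robot.move_straight([p[0],p[1],.062],vel=.03,contact_N=15)); st(); look("pressed")
```

```text
now scene [(-45, 91, np.int64(23), np.int64(36), np.int64(50)), (-30, 243, np.int64(24), np.int64(50), np.int64(87)), (-15, 192, np.int64(26), np.int64(50), np.int64(85)), (0, 178, np.int64(24), np.int64(45), np.int64(77)), (15, 139, np.int64(22), np.int64(46), np.int64(70)), (30, 11, np.int64(31), np.int64(62), np.int64(64)), (45, 0), (60, 0)]
now side [(-45, 0), (-30, 33, np.int64(85), np.int64(88), np.int64(90)), (-15, 126, np.int64(80), np.int64(84), np.int64(88)), (0, 128, np.int64(72), np.int64(77), np.int64(81)), (15, 170, np.int64(46), np.int64(69), np.int64(73)), (30, 272, np.int64(22), np.int64(45), np.int64(65)), (45, 0), (60, 0)]
False
40.0 tcp [ 0.556 -0.18   0.062] F [ 0.5 -0.2  0.7] open -0.0 g 0.0 q [ 0.85  0.66 -0.85  1.86  0.62  0.91 -0.52]
pressed scene [(-45, 82, np.int64(24), np.int64(38), np.int64(52)), (-30, 286, np.int64(23), np.int64(51), np.int64(75)), (-15, 178, np.int64(26), np.int64(58), np.int64(73)), (0, 146, np.int64(23), np.int64(59), np.int64(69)), (15, 117, np.int64(25), np.int64(52), np.int64(65)), (30, 8, np.int64(38), np.int64(61), np.int64(62)), (45, 0), (60, 0)]
pressed side [(-45, 0), (-30, 73, np.int64(73), np.int64(76), np.int64(78)), (-15, 106, np.int64(70), np.int64(73), np.int64(75)), (0, 100, np.int64(66), np.int64(69), np.int64(71)), (15, 142, np.int64(37), np.int64(65), np.int64(68)), (30, 268, np.int64(22), np.int64(44), np.int64(63)), (45, 0), (60, 0)]
```

```bash
cat >> h.py <<'E'
def prof(tag):
    P=cloud(robot.grab_frame("side")); Q=P-BOX; X=Q@bx*1e3; Y=Q@by*1e3; Z=P[...,2]*1e3
    k=np.isfinite(Z)&(abs(Y)<74)&(abs(Y)>48)&(X>-45)&(X<75)&(Z<125)&(Z>50); x,z=X[k],Z[k]
    print(tag,[(b,int(np.median(z[(x>=b)&(x<b+15)]))) for b in range(-45,75,15) if ((x>=b)&(x<b+15)).sum()>5])
E
python3 - <<'E'
from h import *
p=robot.sense()["tcp_pos"]
for z in(.057,.052,.047):
    c=robot.move_straight([p[0],p[1],z],vel=.03,contact_N=12); print(c); prof(z)
    if c: break
st()
E
```

```text
False
0.057 [(-30, 71), (-15, 69), (0, 66), (15, 63), (30, 58)]
False
0.052 [(-30, 66), (-15, 65), (0, 64), (15, 62), (30, 57)]
False
0.047 [(-30, 61), (-15, 62), (0, 61), (15, 61), (30, 56)]
41.2 tcp [ 0.556 -0.18   0.047] F [-0.4  0.4 -0.2] open -0.001 g 0.0 q [ 0.84  0.68 -0.83  1.87  0.64  0.89 -0.54]
```

Run:
```python
from h import *
p=robot.sense()["tcp_pos"]
print(robot.move_straight([p[0],p[1],.038],vel=.02,contact_N=15)); st(); prof("press")
robot.sleep(.3)
for dz in(.01,.02,.04):
    q=robot.sense()["tcp_pos"]; robot.move_straight([q[0],q[1],q[2]+dz],vel=.08); prof(("up",round(q[2]+dz,3)))
P=cloud(robot.grab_frame("scene")); Q=P-BOX; X=Q@bx*1e3; Y=Q@by*1e3; Z=P[...,2]*1e3
k=np.isfinite(Z)&(abs(Y)<70)&(abs(X+15)<60)&(Z>70)&(Z<260)
for b in range(70,200,10):
    j=k&(Z>=b)&(Z<b+10)
    if j.sum()>3: print(b,j.sum(),"X",np.percentile(X[j],[5,95]).round(),"Y",np.percentile(Y[j],[5,95]).round())
st()
```

```text
True
41.5 tcp [ 0.556 -0.18   0.046] F [-2.3  0.4  5.4] open -0.0 g 3.3 q [ 0.84  0.68 -0.83  1.87  0.64  0.89 -0.54]
press [(-30, 61), (-15, 61), (0, 61), (15, 61), (30, 57)]
('up', np.float64(0.056)) [(-30, 61), (-15, 61), (0, 61), (15, 61), (30, 57)]
('up', np.float64(0.076)) [(-30, 61), (-15, 62), (0, 62), (15, 61), (30, 56)]
('up', np.float64(0.117)) [(-30, 61), (-15, 61), (0, 61), (15, 61), (30, 56)]
130 23 X [-26. -13.] Y [-9.  6.]
140 53 X [-26. -11.] Y [-15.  11.]
150 53 X [-26. -11.] Y [-15.   4.]
160 40 X [-26. -12.] Y [-14.   8.]
170 52 X [-29. -18.] Y [-29.  22.]
180 124 X [-28.  -7.] Y [-36.  30.]
190 125 X [-31.  -6.] Y [-46.  38.]
43.4 tcp [ 0.556 -0.18   0.116] F [ 0.4 -1.   1.1] open -0.001 g 0.0 q [ 0.89  0.6  -0.9   1.82  0.55  1.   -0.47]
```

The shut fingertips sit about 14 mm behind the TCP, so the first pass never pressed far enough. The lid now lies flat at 61–62 mm and stays there. Clearing the arm, final check, then handing in.

Run:
```python
from h import *
q=robot.sense()["tcp_pos"]; robot.move_straight([q[0],q[1],.25],vel=.15); robot.sleep(.3)
P=cloud(robot.grab_frame("scene")); Q=P-BOX; X=Q@bx; Y=Q@by; k=np.isfinite(X)&(abs(X)<.026)&(abs(Y)<.068)&(P[...,2]<.09)
print(k.sum(),np.linalg.lstsq(np.c_[X[k],Y[k],np.ones(k.sum())],P[...,2][k],rcond=None)[0])
f=robot.grab_frame("scene"); hsv=cv2.cvtColor(f["image"],cv2.COLOR_RGB2HSV); m=np.zeros(X.shape,bool); m[240:310,140:205]=1
m&=(hsv[...,1]>110)&(P[...,2]>.045)&(hsv[...,0]<20); print("handle",P[m].mean(0))
o=np.zeros(X.shape,bool); o[195:240,245:302]=1; o&=(P[...,2]>.028)&(P[...,2]<.045); print("offcut",cv2.minAreaRect((P[o][:,:2]*1000).astype(np.float32)))
prof("final"); print(robot.close_job()); st()
```

```text
847 [ 0.00227691 -0.00027332  0.06057158]
handle [0.53641193 0.23239218 0.05027331]
offcut ((521.7447509765625, 0.6033287048339844), (46.784400939941406, 91.36032104492188), 89.37967681884766)
final [(-30, 61), (-15, 61), (0, 61), (15, 61), (30, 56)]
the job is handed in; nothing more can be done
None
the job is handed in; nothing more can be done
```

I handed the job in, with no verdict shown: plugs tipped into the box (about five seen there, cup empty), cup upright back in its place, lid flat shut on a second try after the first left it open, offcut unmoved and plane not touched.

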